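Unlock the sliding lid of a lens case and set out the lens

TASK

At the camera demonstration bench, take the orange key from its stand, put its blade in the slotted lock of the lens case and turn it clockwise until the lock seats, then leave the key standing in the lock. Then slide the case's lid along its tracks all the way to the far stop, so that the compartment is open, lift out the round lens, and stand it upright, inside the black tray, without dropping it. Leave the lid in its tracks, the white adapter in the case and everything else on the table where it is.

Things in the scene. Friction and masses are not known exactly. Their poses are not given: they have to be found in the camera images.
- case: Lens case, blue-grey with aluminium tracks, fixed, 262 x 130 mm, 59 mm high. Origin at table height; x = track direction in which the lid opens, z up. In its frame (mm): lid slides at z 48 between rails (y = +-57), under lips (|y| > 51, z 55 to 59), from a stop at x -128 to one at x 127; x -10 to 127 is a solid deck under the opened lid. Lock on a lug beside the track at x -3, y -73.
- case_room (a point): Centre of the floor of the case's open compartment, 6 mm above the table; axes as the case's. The compartment reaches 55 mm either way along x and 47 mm along y; its walls rise 42 mm above this point.
- lid: Lid: loose pale-blue plate, 122 mm (its x, along the track) by 110 mm, 5 mm thick, about 0.15 kg, in the case's grooves with 2 mm of side play, axes as the case's; origin at the centre of its underside. It slides easily. Until the lock is turned, the lock's tongue stands in the way of its ridge.
- lid_ridge (a point): Foot of the lid's yellow ridge, at its middle, on the lid's upper face, 53 mm above the table. The ridge is 8 mm thick (along the track), 90 mm long across it, 15 mm high, and can be pushed by a fingertip on its rear (-x) face. Point at x -20 mm in the case's frame when shut, about x 110 at the far stop (about 130 mm of travel).
- lock (a joint): The lock's angle: 0 = tongue right across the track (locked), growing clockwise seen from above, to the hard stop at 1.571 = seated, tongue along the track (unlocked). It starts a little off 0, turns against friction (about 0.12 N m) and stays where it is left.
- lock_mouth (a point): Lock: brass boss 30 x 34 mm with a red tongue reaching 40 mm from the axis. This point is on the axis, at the slot's mouth on the boss's top, 78 mm above the table. Slot 4.5 mm wide, 24 mm long, 16 mm deep, with a sharp-edged mouth. The point's z is up, y along the slot to the tongue's tip, x across the slot; it turns with the lock.
- lock_floor (a point): On the lock's axis at the floor of the slot, 16 mm below lock_mouth.
- key_grip (a point): Key: middle of its orange head, 12 mm (key's x) by 28 mm (y), 38 mm tall. Below it a steel blade 3 mm thick (x), 18 mm wide (y), 24 mm long points down (-z). Total height 62 mm, 60 g; this point is 43 mm above the blade's end. Starts upright, centred in its stand, axes as the stand's. A half turn makes no difference.
- key_tip (a point): End of the key's blade, at its middle.
- key_stand: Grey block 66 x 56 mm, 26 mm high, fixed, origin at table height; holds the key's blade in a pocket 20 mm deep, 6 mm (its x) by 21 mm (its y), in its middle, the pocket's floor 6 mm above the table. The orange head is clear of its top by 4 mm.
- lens_center (a point): Round camera lens, 36 mm diameter, 40 mm tall (upper 14 mm 31 mm in diameter), taupe and black with a blue ring and blue glass on top, 90 g; this point is its centre, 20 mm above its base; z runs up through its glass. It stands in the case's compartment, at one end or the other, beside the white adapter.
- adapter_center (a point): White adapter block 34 x 34 x 26 mm with a steel stub on top (34 mm overall); this point is 13 mm above its base. It stays in the compartment.
- tray_in (a point): Black tray with blue lining, fixed, 130 x 130 mm outside, 120 x 120 mm inside, walls 14 mm high; this point is the centre of its inner floor, 5 mm above the table; axes along its sides.
- dome_cam: Taupe dome camera, 110 mm diameter, 78 mm high, origin under its centre. Bystander.
- cleaner: Small bottle of lens cleaner, 36 mm diameter, 100 mm high, origin under its centre. Bystander.
- screwdriver: Screwdriver lying on the table. Bystander.
- tester: Yellow hand tester, 150 x 70 x 28 mm, origin under its centre. Bystander.
- psu_brick: Black adapter brick, 100 x 50 x 32 mm, origin under its centre. Bystander.
- lens: The same round lens, origin at the centre of its base.
Things that resemble listed ones, but are neither listed nor needed, are in the scene too. What is shaped like the lid but red or turquoise is not meant.

How it is judged (in metres and radians):
On the way, in this order (a step that is already met when the one before it is completed fails the run):
1. the lock is turned to its stop with the key's blade fully in its slot, the lid still shut (value of joint lock above 1.45 rad and distance between key_tip and lock_floor below 0.008 m and x of lid_ridge in the frame of case below 0 m), for 0.1 s.
2. the lid is slid along its tracks until it clears the compartment (x of lid_ridge in the frame of case above 0.097 m and y of lid_ridge in the frame of case between -0.008 and 0.008 m and z of lid_ridge in the frame of case between 0.048 and 0.06 m), for 0.2 s.
3. the lens is lifted out of the case (height (world z) of lens_center above 0.085 m), for 0.05 s.
At the end, for the whole second after the job is handed in: Lens upright (0.15 rad), at rest on the tray floor, within 50 mm of its centre along each side; lock above 1.45 rad, key standing in it (blade end within 8 mm of slot floor, tilt < 0.2); lid in its tracks, ridge beyond x 97 mm of the case; adapter in compartment; bystanders within 30 mm (all of step 2 and x of lens_center in the frame of tray_in between -0.05 and 0.05 m and y of lens_center in the frame of tray_in between -0.05 and 0.05 m and z of lens_center in the frame of tray_in between 0 and 0.026 m and angle between lens_center's own z axis and vertical below 0.15 rad and linear speed of lens below 0.02 m/s and value of joint lock above 1.45 rad and distance between key_tip and lock_floor below 0.008 m and angle between key_grip's own z axis and vertical below 0.2 rad and x of adapter_center in the frame of case between -0.12 and -0.012 m and y of adapter_center in the frame of case between -0.047 and 0.047 m and z of adapter_center in the frame of case below 0.045 m); the robot touches nothing.
It fails at once if the lens was dropped (moving faster than 0.6 m/s out of the fingers) (linear speed of lens above 0.6 m/s and contact force between lens and the fingers below 0.05 N).
It fails at once if something else on the table was moved by more than 30 mm (distance of any of dome_cam, cleaner, screwdriver, tester, psu_brick from where it was at the start of the episode above 0.03 m).
It also fails if it takes over 72 s, if anything falls off the work surface, if the arm or the gripper's body presses on something with over 40 N, if the wrist force passes 120 N, or if a joint passes its speed limit or range.

ROBOT

A 6-joint arm with a two-finger parallel gripper is mounted at the origin on the work surface. World frame = base frame: x ahead of the robot, y to its left, z up, the work surface at z = 0. Lengths are in mm, angles in rad, forces in N, time in s.
With the tool pointing down it reaches from about 250 to 725 mm from the base axis. Payload 4 kg.
Tool frame: the origin (TCP) lies midway between the tips of the shut fingers; the grasp point (between the pads) lies 19 mm behind it (tcp_to_grasp is the distance from the TCP to the grasp point, in mm); z points along the fingers, y is the line along which they close (so a half turn about z gives the same grasp; the last joint's range is limited). The gripper opens to 85 mm and grips with 20 to 120 N. Pads are 22 mm wide; open, the fingers measure 114 mm over their backs; the gripper's body (76 mm by 85 mm) begins 54 mm behind the grasp point. The pads swing forward as they close: fully open they stand 13 mm farther back than shut.
Start: joints at [1.182, 0.241, 0.005, 1.335, 0, 1.571], TCP at [189.537, 462.682, 206.306] pointing down, gripper open.
Joint ranges: [-2.72, 2.72], [-1.05, 1.87], [-1.09, 1.28], [-1.99, 2.15], [-1.42, 1.44], [-3.14, 3.14]. Speed limits (rad/s): [2.79, 2.79, 3.14, 3.14, 3.14, 3.14].

INTERFACE

Orientations are given as a 3x3 rotation matrix whose columns are the frame's x, y, z axes.
In Python, from cell import move_pose, move_straight, move_joints, move_gripper, wait, ik, state, camera, camera_model, MotionError, hand_in, tcp_to_grasp gives the robot as it stands. Calls block until the motion is done:
- move_pose(position, orientation): joint-space move of the TCP to a pose.
- move_straight(position, ori=None, max_speed=150, threshold=None): straight line of the TCP; ori=None keeps the orientation; max_speed is the mean speed in mm/s. With threshold (N) it stops when the force on the tool has changed by that much, and returns True; else False.
- move_joints(angles): joint-space move.
- move_gripper(opening, force=None): opening from 0.0 (shut) to 1.0 (fully open); force is the grip in N (None keeps the last); returns when the fingers have stopped.
- wait(seconds).
- ik(position, orientation): joint angles nearest the present ones, or None.
- state(): the state.
- camera(name): name is "side" or "top" or "wrist"; returns the picture (400x640x3 uint8, red, green, blue); there is no depth.
- camera_model(name): a dict with "intrinsics" (3x3 intrinsics, pixels), "position" and "orientation" of the camera in the world; the wrist camera has in their place "hand_eye" (4x4, takes a point from camera to tool coordinates, whose origin is the TCP and whose axes are the flange's). Camera axes: x right, y up, looking along -z (the intrinsics and any distortion apply to the point x, -y, -z); pixel columns grow to the right and rows downward; lengths in mm; the calibration is good to about 2 mm. The wrist camera is an equidistant fisheye: a pixel r from the principal point sees the ray r / f radians off the axis. A picture is of the moment at which its call begins: read the wrist's pose just before it. camera_model takes no time and is no camera call.
A pose or a line that the arm cannot do raises MotionError and nothing moves.
- hand_in(): hands the job in; it is judged then, once.
The state is a dict: "t": time; "joint_positions": joint angles; "joint_vel": joint speeds; "joint_efforts": joint torques, N m; "ee_pos": TCP position; "tool_rot": TCP orientation; "force": force on the tool from outside, world axes, zero at the start; "wrist_torque": the same for the moment, N m; "width": opening from 0.0 (shut) to 1.0 (fully open); "grip_force": force on a finger pad.
Only numpy, scipy, OpenCV 4.12 (cv2) and the standard library are available. Lean on these libraries where they do the work, as an engineer would, in place of code of your own. Each camera call takes 0.05 s, during which the arm holds its last target. There are 200 camera calls.

## Working session

There is one attempt and no reset: what is moved stays moved. The work goes in short steps, each a Python script; the robot and the scene stay as the last script left them, time stands still between calls to the robot, and variables do not carry over. Pictures are saved under pics/ and viewed, at most 10 in all, crops included, and the job is handed in when it is done.

```bash
ls; mkdir -p pics; python3 - <<'E'
from cell import *
import cv2, numpy as np
for n in ("top","side"):
    im=camera(n); cv2.imwrite(f"pics/{n}0.png",im[:,:,::-1])
    m=camera_model(n); print(n,{k:np.round(np.array(v),3).tolist() if not isinstance(v,str) else v for k,v in m.items()})
m=camera_model("wrist"); print(m)
s=state(); print({k:np.round(np.array(v),3).tolist() for k,v in s.items()}, tcp_to_grasp)
E
```

```text
pics
top {'intrinsics': [[469.559, 0.0, 317.848], [0.0, 469.559, 194.116], [0.0, 0.0, 1.0]], 'position': [236.33, -64.238, 1600.617], 'orientation': [[0.018, 0.988, -0.152], [-1.0, 0.018, -0.003], [-0.0, 0.152, 0.988]]}
side {'intrinsics': [[381.754, 0.0, 316.661], [0.0, 381.754, 205.139], [0.0, 0.0, 1.0]], 'position': [7.54, -582.57, 799.654], 'orientation': [[0.76, 0.471, -0.448], [-0.65, 0.541, -0.534], [-0.009, 0.697, 0.717]]}
{'intrinsics': array([[309.70691629,   0.        , 322.96184291],
       [  0.        , 309.70691629, 199.5717504 ],
       [  0.        ,   0.        ,   1.        ]]), 'hand_eye': array([[ 9.14624194e-04,  9.59998135e-01,  2.80004900e-01,
         7.04033478e+01],
       [ 9.99999383e-01, -1.05468966e-03,  3.49552746e-04,
         1.89542047e-01],
       [ 6.30888258e-04,  2.80004407e-01, -9.59998507e-01,
        -1.67907576e+02],
       [ 0.00000000e+00,  0.00000000e+00,  0.00000000e+00,
         1.00000000e+00]])}
{'t': 0.1, 'joint_positions': [1.182, 0.241, 0.004, 1.335, -0.0, 1.571], 'joint_vel': [-0.001, -0.001, 0.002, 0.0, -0.001, -0.0], 'joint_efforts': [0.001, -37.314, 25.301, 0.011, 0.0, 0.0], 'ee_pos': [189.299, 462.122, 205.506], 'tool_rot': [[-0.925, 0.379, -0.001], [0.379, 0.925, -0.002], [-0.0, -0.002, -1.0]], 'force': [0.676, -0.681, 0.211], 'wrist_torque': [0.09, -0.002, -0.042], 'grip_force': 0.0, 'width': 0.994} 18.700000000000003
```

View pics/top0.png

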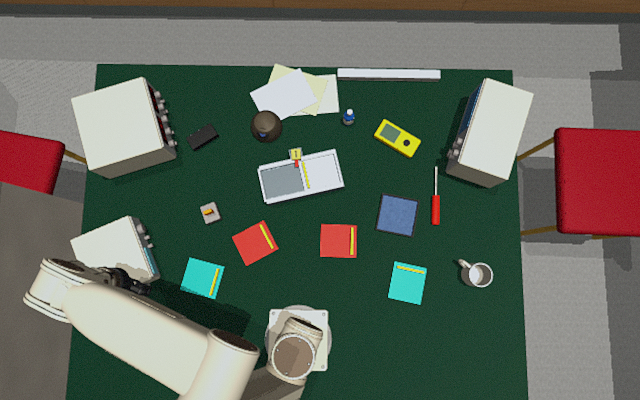

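View pics/side0.png

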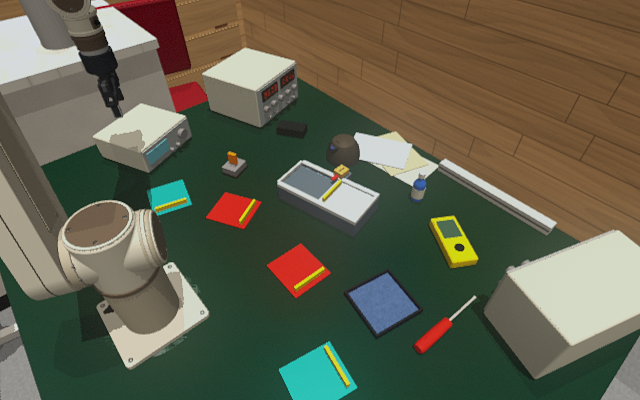

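The top view shows the case at (301,177), with its lock and red tongue at (295,156). The key in its stand is at (209,212), the tray at (397,214), and the ridge at (306,175). The lock sits on the far side (case -y) and the ridge just right of centre (case -x), so the lid opens to the left in the image. The red and turquoise plates are decoys.

```bash
cat > h.py <<'E'
from cell import *
import cv2, numpy as np
def pix2w(name,uv,z,m=None):
    m=m or camera_model(name); K=m["intrinsics"]; R=np.array(m["orientation"])
    d=np.linalg.inv(K)@np.array([uv[0],uv[1],1.]); d=R@np.array([d[0],-d[1],-d[2]]); p=np.array(m["position"])
    return (p+d*(z-p[2])/d[2])[:3]
def w2pix(name,P):
    m=camera_model(name); c=(np.atleast_2d(P)-m["position"])@np.array(m["orientation"])
    q=np.stack([c[:,0],-c[:,1],-c[:,2]],1)@np.array(m["intrinsics"]).T
    return q[:,:2]/q[:,2:]
def wpose():
    s=state(); T=np.eye(4); T[:3,:3]=s["tool_rot"]; T[:3,3]=s["ee_pos"]
    return T@camera_model("wrist")["hand_eye"]
def wpix2w(T,uv,z):
    K=camera_model("wrist")["intrinsics"]; x=(uv[0]-K[0,2])/K[0,0]; y=(uv[1]-K[1,2])/K[1,1]
    th=np.hypot(x,y); k=np.sin(th)/max(th,1e-9); d=T[:3,:3]@np.array([x*k,-y*k,-np.cos(th)])
    return T[:3,3]+d*(z-T[2,3])/d[2]
def w2wpix(T,P):
    K=camera_model("wrist")["intrinsics"]; c=(np.atleast_2d(P)-T[:3,3])@T[:3,:3]
    v=np.stack([c[:,0],-c[:,1]],1); n=np.linalg.norm(v,axis=1); th=np.arctan2(n,-c[:,2])
    return v/n[:,None]*th[:,None]*K[0,0]+K[:2,2]
def down(a):  # tool pointing down, tool y (closing line) at world angle a
    y=np.array([np.cos(a),np.sin(a),0]); z=np.array([0,0,-1.]); return np.stack([np.cross(y,z),y,z],1)
E
python3 - <<'E'
from h import *
t=cv2.imread("pics/top0.png"); s=cv2.imread("pics/side0.png")
a=cv2.resize(t[140:210,250:350],None,fx=4,fy=4,interpolation=cv2.INTER_CUBIC)
b=cv2.resize(t[195:230,190:230],None,fx=8,fy=8,interpolation=cv2.INTER_CUBIC)
c=cv2.resize(s[145:245,265:385],None,fx=4,fy=3.2,interpolation=cv2.INTER_CUBIC)[:,:400]
c=cv2.resize(s[150:235,270:385],None,fx=3.4,fy=3.4)
out=np.zeros((580,800,3),np.uint8); out[:280,:400]=a; out[:280,400:720]=b; out[290:290+c.shape[0],:c.shape[1]]=c
d=cv2.resize(s[145:180,215:255],None,fx=8,fy=8); out[290:570,420:740]=d
cv2.imwrite("pics/c1.png",out)
for n,uv,z in [("case",(301,177),53),("ridge",(306,175),68),("lock",(295,156),78),("key",(209,211),64),("tray",(397,214),5),("dome",(266,125),40),("cleaner",(348,117),50),("driver",(436,195),10)]: print(n,pix2w("top",uv,z).round(0))
E
```

```text
case [531.  -2.  53.]
ridge [535. -19.  68.]
lock [597.  19.  78.]
key [410. 298.  64.]
tray [ 417. -331.    5.]
dome [713. 123.  40.]
cleaner [ 744. -158.   50.]
driver [ 485. -464.   10.]
```

View pics/c1.png

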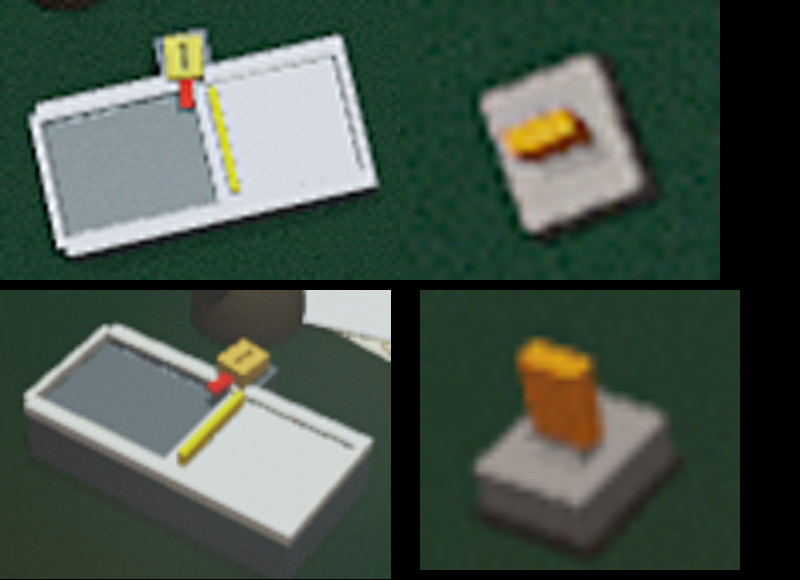

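The crop confirms the layout: a grey deck on the left half and the pale lid with the yellow ridge on the right half. The boss with its slot and tongue is on the far side, and the key stands in the 66x56 stand. Next I take a close wrist look at both.

```bash
python3 - <<'E'
from h import *
def look(p,a,f):
    move_pose(p,down(a)); wait(0.3); T=wpose(); np.save(f"pics/{f}.npy",T); im=camera("wrist")[:,:,::-1]; cv2.imwrite(f"pics/{f}.png",im); return im
a=np.radians(19); x=down(a)[:,0]
i1=look(np.array([410,298,170])-40*x,a,"w1"); print(state()["joint_positions"])
a=np.radians(102); x=down(a)[:,0]
i2=look(np.array([597,19,190])-40*x,a,"w2"); print(state()["joint_positions"],state()["t"])
out=np.zeros((590,800,3),np.uint8)
cv2.imwrite("pics/c2.png",np.vstack([cv2.resize(i1[100:390,120:520],(800,580))[::1]]))
print([w2wpix(np.load("pics/w1.npy"),[410,298,64]),w2wpix(np.load("pics/w2.npy"),[597,19,78])])
E
```

```text
[ 5.52952573e-01  2.52857742e-01 -7.45576078e-02  1.24314657e+00
  4.56914080e-05  1.79057069e+00]
[ 4.35234354e-02  5.26683147e-01  3.85577863e-01  1.42954719e+00
  3.43963767e-06 -1.66446877e-01] 3.6917
[array([[322.51848033, 147.25551917]]), array([[322.87248419, 145.26880277]])]
```

View pics/w1.png

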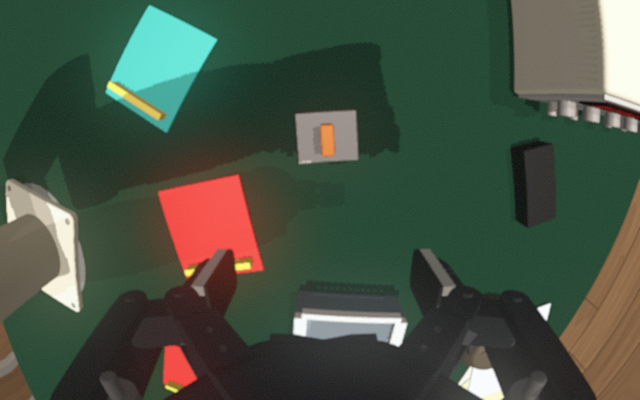

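View pics/w2.png

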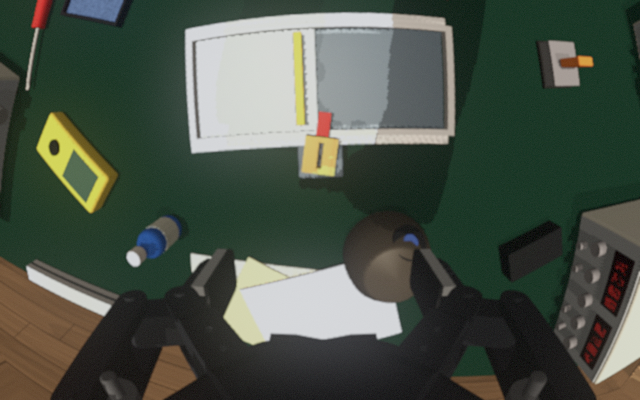

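w1 shows the stand at (327,137) with the orange key at (327,140). w2 shows the boss at (320,155), the slot at (319,155), the tongue at (324,124) and the ridge at (299,78). I'll segment these and project them to the known heights.

```bash
cat >> h.py <<'E'
def rect(T,mask,z,verbose=True):
    "min-area rectangle of the largest blob, projected to height z: centre, (long,short), angle of the long side (deg)"
    cs,_=cv2.findContours(mask.astype(np.uint8),cv2.RETR_EXTERNAL,cv2.CHAIN_APPROX_NONE)
    c=max(cs,key=cv2.contourArea)[:,0]
    W=np.array([wpix2w(T,p,z)[:2] for p in c],np.float32)
    b=cv2.boxPoints(cv2.minAreaRect(W)); e=b[1]-b[0],b[2]-b[1]; l,s=sorted(e,key=lambda v:-np.hypot(*v))
    return b.mean(0),(np.hypot(*l),np.hypot(*s)),np.degrees(np.arctan2(l[1],l[0]))%180,c.mean(0)
E
python3 - <<'E'
from h import *
np.set_printoptions(precision=2,suppress=True)
for f,jobs in {"w1":[("stand",(280,95,375,180),26),("key",(280,95,375,180),68)],"w2":[("boss",(290,125,350,185),78),("slot",(308,140,334,172),78),("tongue",(310,105,340,140),60),("ridge",(285,20,310,130),68)]}.items():
    T=np.load(f"pics/{f}.npy"); im=cv2.imread(f"pics/{f}.png"); hsv=cv2.cvtColor(im,cv2.COLOR_BGR2HSV); h,s,v=cv2.split(hsv)
    for n,(x0,y0,x1,y1),z in jobs:
        m={"stand":((s<60)&(v>75))|((h<20)&(s>120)&(v>100)),"key":(h<20)&(s>120)&(v>150),"boss":(h>12)&(h<32)&(s>80)&(v>120),
           "slot":(v<110),"tongue":((h<8)|(h>172))&(s>130),"ridge":(h>22)&(h<35)&(s>150)}[n]
        M=np.zeros_like(m); M[y0:y1,x0:x1]=m[y0:y1,x0:x1]
        if n=="stand": M=cv2.morphologyEx(M.astype(np.uint8),cv2.MORPH_CLOSE,np.ones((5,5)))
        print(n,rect(T,M,z))
im1=cv2.imread("pics/w1.png")[95:180,280:375]; im2=cv2.imread("pics/w2.png")[100:190,280:370]
cv2.imwrite("pics/c3.png",np.hstack([cv2.resize(im1,(400,358),interpolation=2),cv2.resize(im2,(358,358),interpolation=2)]))
E
```

```text
stand (array([411.57, 305.21], dtype=float32), (np.float32(63.555653), np.float32(53.0238)), np.float32(23.16223), array([326.45, 136.64]))
key (array([411.31, 306.12], dtype=float32), (np.float32(27.786894), np.float32(11.706371)), np.float32(112.987915), array([327. , 139.5]))
boss (array([606.75,  18.21], dtype=float32), (np.float32(35.492428), np.float32(30.45264)), np.float32(4.5392103), array([319.79, 155.17]))
slot (array([610.11,  18.19], dtype=float32), (np.float32(12.963564), np.float32(1.8237361)), np.float32(11.905811), array([318.86, 159.24]))
tongue (array([578.69,  15.95], dtype=float32), (np.float32(22.644178), np.float32(11.187113)), np.float32(6.3305116), array([323.52, 124.2 ]))Traceback (most recent call last):
  File "<stdin>", line 10, in <module>
  File "h.py", line 27, in rect
    c=max(cs,key=cv2.contourArea)[:,0]
      ~~~^^^^^^^^^^^^^^^^^^^^^^^^
ValueError: max() iterable argument is empty
```

```bash
python3 - <<'E'
from h import *
np.set_printoptions(precision=2,suppress=True)
a=np.radians(23); R=down(a)
move_gripper(0.6); move_pose([411.4,305.6,120],R); move_straight([411.4,305.6,34.5],R,max_speed=100,threshold=15)
s=state(); print(s["ee_pos"],s["force"])
move_gripper(0.0,80); s=state(); print(s["width"],s["grip_force"],s["force"])
move_straight([411.4,305.6,120],R,max_speed=80); s=state(); print(s["width"],s["grip_force"],s["ee_pos"],s["force"])
# look with the key in hand, over the lock from the side
al=np.radians(94.5); R=down(al); x=R[:,0]; L=np.array([606.75,18.2,0])
p=L+[0,0,150]-25*x
move_pose(p,R); wait(0.4); T=wpose(); np.save("pics/w3.npy",T); im=camera("wrist")[:,:,::-1]; cv2.imwrite("pics/w3.png",im)
s=state(); print(s["ee_pos"],s["tool_rot"],s["t"],s["force"])
g=s["ee_pos"]-0*R[:,2]
print(w2wpix(T,[L+[0,0,78],s["ee_pos"],s["ee_pos"]+np.array([0,0,-24.])]))
cv2.imwrite("pics/c3.png",cv2.resize(im[100:400,200:460],(693,600*1)[:2] if False else (520,600),interpolation=2))
E
```

```text
[411.97 305.93  35.07] [0.03 0.15 0.48]
0.10464278845933507 79.21682953834534 [ 0.44 -0.61  4.  ]
0.1035479478151937 78.61010670661926 [410.95 305.29 119.33] [ 0.14  0.38 -1.11]
[631.65  20.45 150.09] [[-1.   -0.08  0.  ]
 [-0.08  1.    0.  ]
 [-0.    0.   -1.  ]] 10.6 [ 0.46 -0.5  -0.46]
[[322.8  169.68]
 [323.1  234.76]
 [323.11 220.69]]
```

View pics/c3.png

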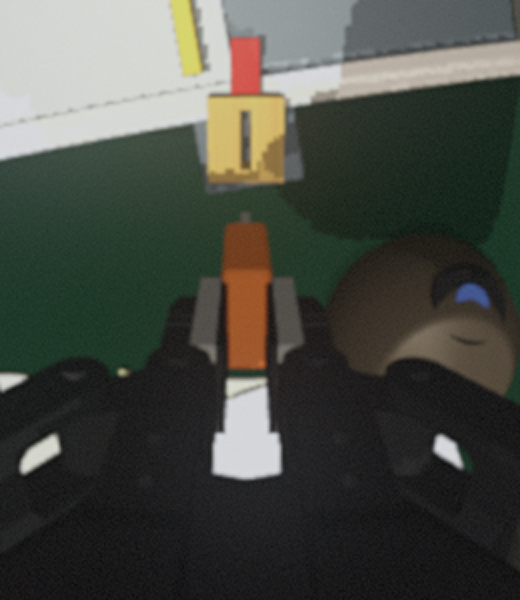

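The picture shows the blade tip at (323,207) and the slot at (323,170), aligned in the image. I'll refine to sub-pixel, then insert with a force threshold.

```bash
python3 - <<'E'
from h import *
np.set_printoptions(precision=2,suppress=True)
T=np.load("pics/w3.npy"); im=cv2.imread("pics/w3.png"); h,s,v=cv2.split(cv2.cvtColor(im,cv2.COLOR_BGR2HSV))
g=cv2.cvtColor(im,cv2.COLOR_BGR2GRAY).astype(float)
def dark_mid(r,c0,c1):
    w=np.clip(np.median(g[r,c0:c1])-g[r,c0:c1],0,None); w[w<25]=0; return (w*np.arange(c0,c1)).sum()/max(w.sum(),1e-9)
rows=np.arange(158,182); c=np.array([dark_mid(r,315,331) for r in rows]); print("slot",c)
k=(c>0); P=np.array([wpix2w(T,(cc,r),78)[:2] for cc,r in zip(c[k],rows[k])])
f=np.polyfit(P[:,0],P[:,1],1); print("slot fit angle",np.degrees(np.arctan(f[0])),"y at 606.75",np.polyval(f,606.75), P[:,0].min(),P[:,0].max())
m=(h<20)&(s>120)&(v>60)
for r in (215,225,232,240,250,260,270,280): 
    cc=np.where(m[r,295:350])[0]+295; print(r,cc.min(),cc.max(),(cc.min()+cc.max())/2)
for r in range(204,212): print(r,g[r,316:331].astype(int))
M=np.zeros_like(m); M[140:195,300:350]=((h>12)&(h<32)&(s>80)&(v>100))[140:195,300:350]
print(rect(T,cv2.morphologyEx(M.astype(np.uint8),cv2.MORPH_CLOSE,np.ones((5,5))),78))
E
```

```text
slot [321.97 321.94 321.93 322.17 322.22 322.25 322.25 322.26 322.25 322.27
 322.32 322.35 322.35 322.35 322.36 322.34 322.29 322.26 322.25 322.26
 322.04 322.25 322.14 322.25]
slot fit angle 4.954325188262095 y at 606.75 17.741869630821483 597.5155702807149 615.9046660958718
215 312 333 322.5
225 312 334 323.0
232 311 335 323.0
240 311 335 323.0
250 313 333 323.0
260 313 333 323.0
270 313 333 323.0
280 313 333 323.0
204 [62 58 58 58 56 55 57 55 57 53 58 58 54 58 55]
205 [56 55 56 55 60 62 62 64 59 57 55 55 55 57 53]
206 [54 55 58 56 67 72 74 71 70 63 58 55 55 55 54]
207 [52 53 58 60 71 78 82 79 73 64 56 53 56 57 52]
208 [56 57 57 61 72 79 81 82 76 65 54 55 55 53 54]
209 [54 54 53 60 70 80 84 83 73 63 56 53 52 53 55]
210 [57 58 64 63 73 79 82 81 76 67 60 56 55 57 60]
211 [66 69 70 73 74 79 81 81 75 70 67 68 70 65 63]
(array([606.45,  17.82], dtype=float32), (np.float32(35.388897), np.float32(30.914595)), np.float32(4.5654526), array([322.68, 169.49]))
```

```bash
python3 - <<'E'
from h import *
np.set_printoptions(precision=2,suppress=True)
a=np.radians(94.8); R=down(a); L=np.array([606.5,17.9,0]); n=R[:,1]
move_pose(L+[0,0,125],R); wait(0.3)
for off in (0,.6,-.6,1.1,-1.1,1.6,-1.6):
    p=L+off*n
    move_straight(p+[0,0,112],R,max_speed=60); wait(.2); print(off,state()["ee_pos"],state()["force"])
    hit=move_straight(p+[0,0,91.5],R,max_speed=20,threshold=10)
    s=state(); print(hit,s["ee_pos"],s["force"],s["width"],s["t"])
    if s["ee_pos"][2]<97: break
E
```

```text
0 [606.65  17.91 112.17] [ 0.42  0.4  -0.64]
False [606.58  17.93  91.58] [-0.93  1.26 -0.18] 0.1095284535917681 12.9083
```

```bash
python3 - <<'E'
from h import *
np.set_printoptions(precision=2,suppress=True)
p=np.array([606.5,17.9,91.5])
import itertools
deg=list(range(10,71,10))+list(range(73,104,3))
for d in deg:
    move_straight(p,down(np.radians(94.8-d)),max_speed=40); s=state()
    print(d,s["ee_pos"],s["force"],s["wrist_torque"],round(s["t"],2))
    if d>70 and abs(s["wrist_torque"][2])>0.6: break
    if np.linalg.norm(s["force"])>50: print("force"); break
y=np.array(s["tool_rot"])[:,1]; print(np.degrees(np.arctan2(y[1],y[0])))
E
```

```text
10 [606.66  18.23  91.59] [ 0.1   1.35 -0.5 ] [ 0.32 -0.03  0.05] 13.23
20 [606.66  18.11  91.58] [ 0.47  0.7  -0.9 ] [ 0.29 -0.09  0.05] 13.56
30 [606.65  17.98  91.6 ] [-0.02  1.17 -0.82] [ 0.31 -0.2   0.03] 13.88
40 [606.62  17.91  91.55] [-0.09  1.37 -0.73] [ 0.29 -0.16  0.05] 14.21
50 [606.61  17.81  91.58] [ 1.15  1.38 -1.38] [ 0.18 -0.22  0.02] 14.53
60 [606.54  17.77  91.56] [ 0.01  0.48 -1.03] [ 0.1  -0.21  0.05] 14.86
70 [606.55  17.72  91.57] [ 0.74 -0.09 -0.33] [ 0.1  -0.2   0.02] 15.18
73 [606.55  17.75  91.58] [ 1.1  -0.83  0.02] [-0.02 -0.13  0.07] 15.43
76 [606.55  17.76  91.56] [ 0.51 -0.47  0.16] [-0.1  -0.15  0.09] 15.68
79 [606.51  17.79  91.54] [ 0.13 -1.41  0.57] [-0.13 -0.14  0.16] 15.93
82 [606.51  17.77  91.56] [-0.25 -1.03  0.19] [-0.21 -0.08  0.11] 16.18
85 [606.51  17.79  91.56] [ 0.25 -2.48  1.03] [-0.27 -0.09  0.09] 16.43
88 [606.5   17.79  91.55] [-0.22 -1.54  1.13] [-0.28 -0.08  0.13] 16.68
91 [606.49  17.79  91.55] [ 0.56 -1.6   0.68] [-0.37 -0.07  0.41] 16.93
94 [606.48  17.83  91.53] [-0.23 -1.35  1.79] [-0.45 -0.01  0.69] 17.18
0.972551729575436
```

```bash
python3 - <<'E'
from h import *
np.set_printoptions(precision=2,suppress=True)
p=np.array([606.5,17.9,91.5]); wait(0.2)
R=down(np.radians(94.8-91)); move_straight(p,R,max_speed=40); print(state()["wrist_torque"])
move_gripper(0.35); wait(.1); move_straight(p+[0,0,75],R,max_speed=120)
a=np.radians(102.4); R=down(a); x=R[:,0]
move_pose(np.array([600,0,230])-10*x,R); wait(.3); T=wpose(); np.save("pics/w4.npy",T); im=camera("wrist")[:,:,::-1]; cv2.imwrite("pics/w4.png",im)
s=state(); print(s["ee_pos"],s["t"])
h,ss,v=cv2.split(cv2.cvtColor(im,cv2.COLOR_BGR2HSV))
m=(h>20)&(h<35)&(ss>120)&(v>120); m[:, :240]=0; m[:,400:]=0
n,_,st,_=cv2.connectedComponentsWithStats(m.astype(np.uint8)); print(st[1:][st[1:,4]>40])
E
```

```text
[-0.41  0.02  0.48]
[609.74   2.18 229.97] 20.7333
[[317  71   5  23  76]
 [318  97   7  54 249]
 [324 168  18   8  42]]
```

View pics/w4.png

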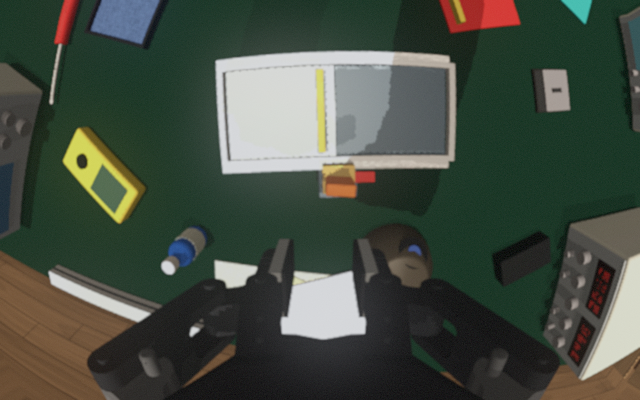

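The tongue now lies along the track and the orange key stands in the lock at (340,180). The ridge is at (321,111) and the lid is still shut. Next I estimate the case pose from its rim corners and the ridge.

```bash
python3 - <<'E'
from h import *
np.set_printoptions(precision=1,suppress=True)
T=np.load("pics/w4.npy")
c=np.array([wpix2w(T,p,59)[:2] for p in [(216,60),(447,55),(455,63),(453,162),(222,173)]]); print(c)
for i,j in ((0,1),(4,3),(0,4),(2,3)): d=c[j]-c[i]; print(np.hypot(*d),np.degrees(np.arctan2(d[1],d[0])))
r=np.array([wpix2w(T,p,68)[:2] for p in [(319.5,70),(321.5,152)]]); print(r, r.mean(0), np.hypot(*(r[1]-r[0])),np.degrees(np.arctan2(*(r[0]-r[1])[::-1])))
for th in (98,100,102.4,104):
    t=np.radians(th); X=np.array([np.cos(t),np.sin(t)]); Y=np.array([-X[1],X[0]])
    print(th, "case origin via lock", np.array([606.5,17.8])+3*X+73*Y, "via ridge", r.mean(0)+20*X)
E
```

```text
[[ 504.7 -143.6]
 [ 440.7  108.3]
 [ 446.7  119.9]
 [ 559.6  147. ]
 [ 631.3 -112.8]]
259.873296755345 104.26870421384497
269.55047168426495 105.42309103617305
130.26934777892447 13.656868707741628
116.18727300513564 13.496811603377015
[[498.1 -26.5]
 [583.4  -5.6]] [540.7 -16.1] 87.87085115936438 -166.2170457793035
98 case origin via lock [533.8  10.6] via ridge [538.    3.7]
100 case origin via lock [534.1   8.1] via ridge [537.3   3.6]
102.4 case origin via lock [534.6   5.1] via ridge [536.4   3.5]
104 case origin via lock [534.9   3.1] via ridge [535.9   3.3]
```

```bash
cat >> h.py <<'E'
th=np.radians(104); X=np.array([np.cos(th),np.sin(th),0]); Y=np.array([-X[1],X[0],0]); C=np.array([535.3,3.2,0])
def case(x,y,z): return C+x*X+y*Y+np.array([0,0,z])
E
python3 - <<'E'
from h import *
np.set_printoptions(precision=1,suppress=True)
R=down(th-np.pi/2); move_gripper(0.0,40)
move_pose(case(-50,0,150),R); print(move_straight(case(-50,0,58.5),R,max_speed=100,threshold=10)); print(state()["ee_pos"],state()["force"])
def st(h):
    s=state(); d=s["ee_pos"]-C; print(h,d@X,d@Y,s["ee_pos"][2],s["force"],round(s["t"],2))
for x,v in ((75,60),(104,25)):
    h=move_straight(case(x,0,58.5),R,max_speed=v,threshold=18); st(h)
wait(.2); move_straight(case(85,0,58.5),R,max_speed=60); move_straight(case(85,0,170),R)
# look into the compartment
move_pose(case(-66-60,0,200),R); wait(.3); T=wpose(); np.save("pics/w5.npy",T); im=camera("wrist")[:,:,::-1]; cv2.imwrite("pics/w5.png",im); print(state()["t"])
E
```

```text
False
[548.1 -45.4  59.2] [ 0.2 -0.3  0.5]
False 74.73769906149633 -0.01133632772023164 58.49143315252922 [-0.6  0.8 -0.3] 25.73
False 103.8865972543711 0.030743912989317806 58.48057402417299 [-1.3  0.7  0.2] 27.04
29.8083
```

View pics/w5.png

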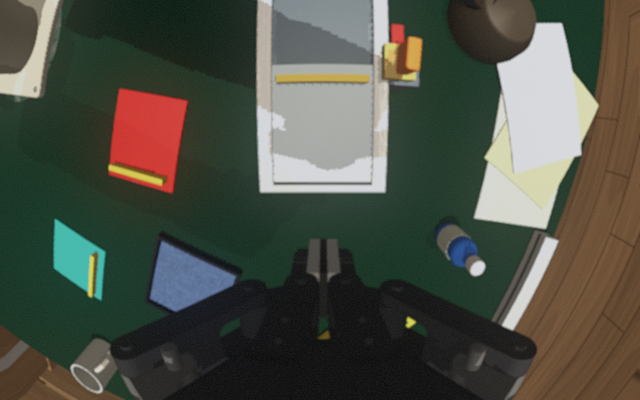

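The ridge is at (322,78) in this view, with the lid apparently still covering the compartment. I need to know where it really is, so I'll compute that and check from the fixed cameras.

```bash
python3 - <<'E'
from h import *
np.set_printoptions(precision=1,suppress=True)
T=np.load("pics/w5.npy")
for p,z in (((322,78),68),((324,190),59),((405,60),100),((323,183),53),((322,66),53)):
    d=wpix2w(T,p,z)-C; print(p,d@X,d@Y)
t=camera("top")[:,:,::-1]; s=camera("side")[:,:,::-1]
cv2.imwrite("pics/c5.png",np.hstack([cv2.resize(t[140:210,250:350],(400,280),interpolation=2),cv2.resize(s[150:235,270:385],(379,280),interpolation=2)]))
E
```

```text
(322, 78) -21.124120366259657 0.2725954164445864
(324, 190) -133.70398070364163 -2.0531017706187558
(405, 60) -5.650819362729949 -71.77375658277043
(323, 183) -127.70793943570665 -1.0024317052346419
(322, 66) -7.084919001062201 0.367494211430208
```

View pics/c5.png

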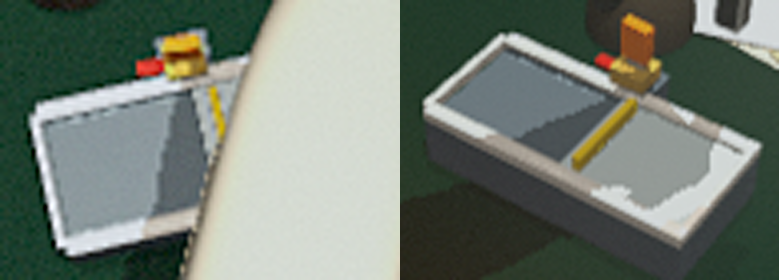

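```bash
python3 - <<'E'
from h import *
np.set_printoptions(precision=1,suppress=True)
R=down(th-np.pi/2); s=state(); print(s["width"],s["ee_pos"])
T=wpose(); tr=np.array(s["tool_rot"]); f=lambda x,z: w2wpix(T,s["ee_pos"]+tr@np.array([x,0,z]))[0]
print("TCP",f(0,0),"x11",f(11,0),"x11 z-13",f(11,-13))
move_pose(case(-55,0,120),R); move_straight(case(-55,0,70),R)
h=move_straight(case(-55,0,50),R,max_speed=15,threshold=6); s=state(); print(h,s["ee_pos"],s["force"],s["width"],s["t"])
move_straight(case(-55,0,s["ee_pos"][2]+3.5),R,max_speed=30); s=state(); print(s["ee_pos"],s["force"])
E
```

```text
-0.0010566419321800414 [ 565.8 -118.4  200.1]
TCP [321.8 235.2] x11 [321.8 217.6] x11 z-13 [321.7 225.7]
False [548.7 -50.2  50.1] [ 0.   0.1 -0.1] 0.0039548999390745096 32.3833
[549.  -50.2  54.1] [ 0.2 -0.5  0.1]
```

No contact at the nominal height, so the fingertips sit higher than I assumed. I'll probe further down for the lid surface with a force threshold.

```bash
python3 - <<'E'
from h import *
np.set_printoptions(precision=1,suppress=True)
R=down(th-np.pi/2)
h=move_straight(case(-55,0,20),R,max_speed=15,threshold=6); s=state(); print(h,s["ee_pos"],s["force"],s["width"],s["t"])
z=s["ee_pos"][2]
if h: move_straight(case(-55,0,z+4),R,max_speed=30); s=state(); print(s["ee_pos"],s["force"])
t=camera("side")[:,:,::-1]; cv2.imwrite("pics/s6.png",t); w=camera("wrist")[:,:,::-1]; cv2.imwrite("pics/w6.png",w)
cv2.imwrite("pics/c6.png",np.hstack([cv2.resize(t[130:260,250:410],(480,390),interpolation=2),cv2.resize(w[190:320,270:376],(318,390),interpolation=2)]))
print(w2pix("side",[s["ee_pos"],case(-20,0,68),case(0,0,59)]))
E
```

```text
True [548.5 -50.2  28.1] [0.2 0.3 4.9] -0.002608382434387246 34.2
[548.7 -50.2  32.2] [-0.3 -0.3 -0.2]
[[342.3 202.4]
 [332.2 188.3]
 [326.2 187.9]]
```

View pics/c6.png

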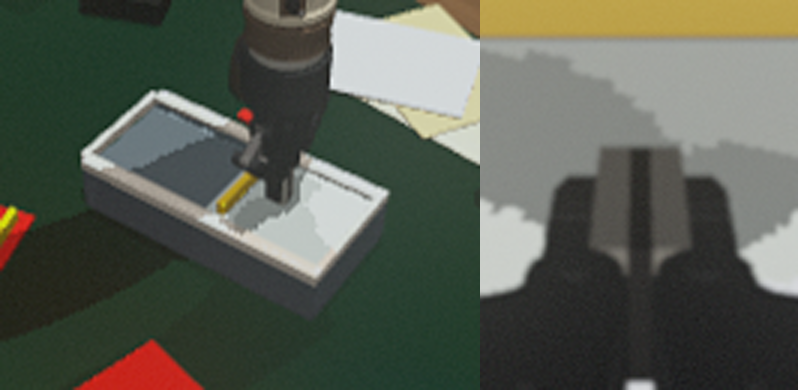

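The side view shows the shut fingertips on the lid just behind the ridge. Contact came at TCP z=28 against a lid top of 53, so the tips sit about 25 mm above the nominal TCP. I'll push again with that correction.

```bash
python3 - <<'E'
from h import *
np.set_printoptions(precision=1,suppress=True)
R=down(th-np.pi/2)
def st(h):
    s=state(); d=s["ee_pos"]-C; print(h,d@X,d@Y,s["ee_pos"][2],s["force"],round(s["t"],2))
for x,v in ((80,60),(106,25)):
    h=move_straight(case(x,0,32.5),R,max_speed=v,threshold=14); st(h)
    if h: break
wait(.25); st(0); x=(state()["ee_pos"]-C)@X
move_straight(case(x-12,0,32.5),R,max_speed=60); move_straight(case(x-12,0,170),R,max_speed=250)
move_pose(case(-66-45,0,150),R); wait(.3); T=wpose(); np.save("pics/w7.npy",T); im=camera("wrist")[:,:,::-1]; cv2.imwrite("pics/w7.png",im); print(state()["t"])
h,s,v=cv2.split(cv2.cvtColor(im,cv2.COLOR_BGR2HSV))
def blobs(m,z,name,amin=40):
    n,l,stt,c=cv2.connectedComponentsWithStats(m.astype(np.uint8))
    for i in range(1,n):
        if stt[i,4]>amin:
            d=wpix2w(T,c[i],z)-C
            if abs(d@X)<135 and abs(d@Y)<90: print(name,c[i],stt[i],d@X,d@Y)
blobs((h>20)&(h<35)&(s>120),68,"yellow"); blobs((h>95)&(h<130)&(s>90),46,"blue"); blobs((s<45)&(v>150),30,"white",150); blobs((v<60),46,"dark",100); blobs((h<20)&(s>40)&(s<110)&(v>60),30,"taupe",100)
E
```

```text
False 79.9661962300424 -0.043333816959332354 32.56532627615144 [ 0.5 -0.9  0.1] 37.02
True 95.94017904560897 0.0783498466378779 32.64167334894567 [ 0.9 -1.8  1. ] 37.77
0 95.94209006759475 0.8220938794031203 31.958430357079454 [ 0.4 -0.3  0.1] 38.02
40.2167
yellow [405.2  58.8] [396  49  16  18  77] 7.172493973117739 -67.49966936326626
yellow [419.1  87.8] [410  85  22   7  46] -16.399466760507064 -79.62373366322844
blue [319.8 169.8] [308 158  25  25 477] -90.67586011354642 1.6004348079496364
white [320.1  79.7] [  244     0   156   223 15357] -9.121889152310406 1.661143146259653
white [320.4 113.6] [ 303   96   36   36 1289] -40.74846043698281 1.281838963547076
white [290.7 169.2] [278 157  29  27 382] -93.10302487673407 29.437556644702262
dark [323.3 159.1] [ 269   81  107  120 1876] -80.9652290092762 -1.48525706580417
dark [320.5 163.2] [303 152  35  34 276] -84.64150982140636 1.027139200538438
```

The lid reached its stop: force tripped at x=95.9, as predicted. The compartment shows blue glass (the lens) at (320,170), case x≈-91, y≈1.6, and the white adapter at (320,114), x≈-41. Now I grasp the lens, closing along the case's y.

```bash
python3 - <<'E'
from h import *
np.set_printoptions(precision=2,suppress=True)
R=down(th-np.pi/2)
T=np.load("pics/w7.npy"); im=cv2.imread("pics/w7.png"); h,s,v=cv2.split(cv2.cvtColor(im,cv2.COLOR_BGR2HSV))
r=int(w2wpix(T,case(110,0,68))[0][1]); print("ridge row for x=110",r,"at top edge of view")
move_gripper(0.56,40); move_pose(case(-90.5,1.5,100),R)
hit=move_straight(case(-90.5,1.5,-8),R,max_speed=60,threshold=8); s=state(); print(hit,s["ee_pos"],s["force"],s["t"])
if not hit:
    move_gripper(0.0,40); s=state(); print(s["width"],s["grip_force"],s["ee_pos"],s["force"])
E
```

```text
ridge row for x=110 -54 at top edge of view
False [556.06 -85.03  -7.61] [0.04 1.71 0.73] 43.0167
0.4016701961360335 40.1016891002655 [556.23 -85.06  -7.39] [-0.2   0.12  3.58]
```

```bash
python3 - <<'E'
from h import *
np.set_printoptions(precision=2,suppress=True)
R=down(th-np.pi/2); zg=-7.5
move_straight(case(-90.5,1.5,110),R,max_speed=90); s=state(); print(s["width"],s["grip_force"],s["ee_pos"],s["t"])
# tray centre from the first top picture: blue lining
t0=cv2.imread("pics/top0.png"); h,ss,v=cv2.split(cv2.cvtColor(t0,cv2.COLOR_BGR2HSV)); m=((h>100)&(h<125)&(ss>60)&(v>60)).astype(np.uint8); m[:190]=0;m[240:]=0;m[:,:370]=0;m[:,425:]=0
M=cv2.moments(m,True); P=pix2w("top",(M["m10"]/M["m00"],M["m01"]/M["m00"]),5); print("tray",P,M["m00"])
move_pose([P[0],P[1],110],R); print(state()["width"])
move_straight([P[0],P[1],zg+12],R,max_speed=90)
hit=move_straight([P[0],P[1],zg-4],R,max_speed=15,threshold=4); s=state(); print(hit,s["ee_pos"],s["force"],s["width"],s["t"])
im=camera("wrist")[:,:,::-1]; cv2.imwrite("pics/w8.png",im); np.save("pics/w8.npy",wpose())
t=camera("top")[:,:,::-1]; cv2.imwrite("pics/top8.png",t)
h,ss,v=cv2.split(cv2.cvtColor(t,cv2.COLOR_BGR2HSV)); m=((h>20)&(h<35)&(ss>110)&(v>120)).astype(np.uint8)
n,l,st,c=cv2.connectedComponentsWithStats(m)
for i in range(1,n):
    d=pix2w("top",c[i],68)-C
    if st[i,4]>8 and abs(d@X)<140 and abs(d@Y)<100: print("yellow",c[i],st[i,4],d@X,d@Y)
E
```

```text
0.4042467888768783 40.00013887882233 [555.19 -84.89 109.24] 44.7417
tray [ 414.72 -331.11    5.  ] 1256.0
0.40371304746764397
True [ 414.58 -330.99   -8.42] [-0.06 -0.22  4.28] 0.40054286515310955 47.9667
yellow [294.89 150.5 ] 28 -3.758359747456688 -84.27046515102728
yellow [295.72 156.54] 39 -1.943398465534072 -63.42518220798774
yellow [267.16 183.18] 50 109.96237362515791 3.58978117361159
```

```bash
python3 - <<'E'
from h import *
np.set_printoptions(precision=2,suppress=True)
R=down(th-np.pi/2); s=state(); p=s["ee_pos"].copy() if hasattr(s["ee_pos"],"copy") else np.array(s["ee_pos"]); p=np.array(p)
move_gripper(0.56); wait(.2); move_straight(p+[0,0,80],R,max_speed=60); move_straight(p+[0,0,130]-60*R[:,0],R); wait(.3)
T=wpose(); im=camera("wrist")[:,:,::-1]; cv2.imwrite("pics/w9.png",im); h,ss,v=cv2.split(cv2.cvtColor(im,cv2.COLOR_BGR2HSV))
m=((h>95)&(h<130)&(ss>60)).astype(np.uint8); n,l,st,c=cv2.connectedComponentsWithStats(m)
for i in range(1,n):
    if st[i,4]>60: print("blue",c[i],st[i],"z5",wpix2w(T,c[i],5)[:2],"z45",wpix2w(T,c[i],45)[:2])
# tray outline: corners of the big blue blob
i=1+np.argmax(st[1:,4]); print(rect(T,(l==i),5))
t=camera("top")[:,:,::-1]; cv2.imwrite("pics/top9.png",t); s2=camera("side")[:,:,::-1]; h,ss,v=cv2.split(cv2.cvtColor(s2,cv2.COLOR_BGR2HSV))
m=((h>5)&(h<18)&(ss>150)&(v>90)).astype(np.uint8); m[:, :300]=0; m[200:]=0; n,l,st,c=cv2.connectedComponentsWithStats(m); print("key side",[(c[i],st[i]) for i in range(1,n) if st[i,4]>15]); print("expected key centre",w2pix("side",[[606.5,17.8,105],[606.5,17.8,124],[606.5,17.8,86]]))
print(state()["t"],state()["force"])
E
```

```text
blue [324.9  122.55] [  241    39   171   168 15626] z5 [ 416.23 -328.86] z45 [ 415.69 -327.57]
blue [605.28  80.46] [601  67  12  29 157] z5 [ 737.24 -163.23] z45 [ 691.5  -185.27]
blue [634.69  80.61] [629  68  11  29 264] z5 [ 807.86 -129.35] z45 [ 752.17 -156.15]
blue [323.18 126.5 ] [308 112  31  30 735] z5 [ 415.59 -332.75] z45 [ 415.14 -330.92]
(array([ 416.52, -329.67], dtype=float32), (np.float32(122.408104), np.float32(121.78721)), np.float32(169.48442), array([324.25, 122.47]))
key side [(array([341.3 , 162.66]), array([337, 155,  10,  15,  96], dtype=int32))]
expected key centre [[341.7  162.18]
 [341.96 156.92]
 [341.46 167.31]]
51.1667 [ 0.29 -0.82  0.05]
```

```bash
python3 -c "
from cell import *
print(hand_in())"
```

```text
the job is handed in; nothing more can be done
None
```

The job is handed in at about 51 s of the 72 s allowed. My last checks put the key standing in the turned lock, the lid ridge at x ≈ 110 mm, and the lens upright about 2 mm from the tray centre. The adapter and bystanders were not re-checked, and `hand_in()` returned no verdict.

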